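# Refit the lamp dimmer wheel and set its far-side pointer

### The arm

A 7-joint arm with a two-finger parallel gripper is mounted at the origin on the work surface. World frame = base frame: x ahead of the robot, y to its left, z up, the work surface at z = 0. Lengths are in m, angles in rad, forces in N, time in s.
With the tool pointing down it reaches from about 0.4 to 0.85 m from the base axis. Payload 4.5 kg.
Tool frame: the origin (TCP) lies at the very end of the fingers, on their centre line; the grasp point (between the pads) lies behind it (r.grip_depth is the z of the grasp point in the tool frame, in m); z points along the fingers, y is the direction in which the jaws open and shut (so a half turn about z gives the same grasp; the last joint's range is limited). The gripper opens to 88 mm and grips with 3 to 60 N. Pads are 18 mm wide; open, the fingers measure 123 mm over their backs; the gripper's body (75 mm by 187 mm) begins 45 mm behind the grasp point.
Start: joints at [-1.307, 0.689, -0.195, 1.565, 0.157, 0.902, -0.215], TCP at [0.142, 0.609, 0.203] pointing down, gripper open.
Joint ranges: [-3.01, 3.01], [-0.46, 2.08], [-1.47, 1.51], [0.13, 2.56], [-1, 4.14], [0.04, 2.09], [-2.66, 2.66]. Speed limits (rad/s): [2.57, 2.57, 3.14, 3.14, 3.14, 3.14, 3.14].

### API

Orientations are given as a unit quaternion [x, y, z, w].
In Python, from plant import sensors, cams, r gives the robot as it stands. The module is installed in compiled form; this text tells all that it offers.
- The arm moves only by the tool drive_tool, never from a script. Its argument "series" is a list that holds one entry, the list of rows, each a list of 5 numbers: the shift along the world's x, y, z in mm, then the turn about the world's z in rad, then the finger opening in mm, from 0 to 88.1. A call has 1 to 10 rows; each row shifts and turns the commanded pose from where the row before left it; what a row does not reach is not made up. A row lasts 1/10 s, in which the tool goes at most 50 mm and 8.59 degrees, less where a joint would pass 70% of its speed; a pose out of reach is approached as far as the arm can. A call with a gripper value outside its range is refused whole. The fingers move at their own pace and stop on an object; "force" is the grip in N (left out, the last holds). Time passes only in rows, so rows that do not move let the fingers close. It gives the time, the measured TCP pose, the force and the opening at its end, in the units of the state.
- sensors.get_state(): the state, without advancing time (a new reading comes with each control period).
- cams.snapshot(name): name is "scene" or "top"; returns the picture (480x640x3 uint8, blue, green, red); there is no depth.
- cams.camera_model(name): a dict with "fx", "fy", "cx", "cy" (pixels), "distortion" ([k1, k2, p1, p2, k3] as OpenCV has them; the pictures are not rectified), "camera_from_world" (4x4, takes a point from world to camera coordinates). Camera axes: x right, y down, z forward; pixel columns grow to the right and rows downward; lengths in m; the calibration is good to about 2 mm. A picture is of the moment at which its call begins. camera_model takes no time and is no camera call.
- r.finish_job(): hands the job in, once; it reports no verdict.
Trained networks look in the newest picture that a camera, given by its name, has taken for a name from the list of things; names that differ only in an ending like _2 or _b are one class to them, and where a whole thing is asked for, a point or a joint stands for the part that bears it (a point fixed in the world has none). Each returns a list of dicts, best first, with "confidence" (0 to 1); they miss things now and then, are a little off and sometimes report something else, mostly with a low value. They report only what shows in the picture. A call takes as long as a camera call.
- cams.trace(camera, name): "mask" (480x640 bool, what is visible of it) and "at" ([column, row] in pixels, amid what is visible of it).
- cams.mark_of(camera, name): "at" ([column, row] in pixels: a listed point, or the origin of a listed thing).
The state is a dict: "clock": time; "q": joint angles; "qd": joint speeds; "joint_torque": joint torques, N m; "tool_pos": TCP position; "eef_rot": TCP orientation; "contact_force": force on the tool from outside, world axes, zero at the start; "moment": the same for the moment, N m; "opening": opening from 0.0 (shut) to 1.0 (fully open).
Only numpy, scipy, OpenCV 4.12 (cv2) and the standard library are available. Lean on these libraries where they do the work, as an engineer would, in place of code of your own. Each camera call takes 0.05 s, during which the arm holds its last target.

### The job

The wheel has come off the lamp dimmer on the dresser. Gently put it back on its keyed stem, feeling for the key, and press it fully home; then turn the stem with it, clockwise seen from above, until the red pointer on its far rim stands at the white mark, and let go. Leave the other things on the dresser where they are.

Things in the scene. Friction and masses are not known exactly. Their poses are not given: they have to be found in the camera images.
- wheel: Loose dimmer wheel, 220 g, lying flat on its underside at the start. Origin: on its axis in the plane of its underside; z up, x towards its red pointer. Black rim 82 mm across, 10 mm high, four spokes; square silver hub 36 x 36 mm, 22 mm high; a grip bar on the hub.
- grip (a point): Middle of the wheel's silver grip bar, on the axis 35 mm above the underside. The bar is 44 mm long (wheel's x), 14 mm thick (wheel's y), from 22 to 48 mm above the underside; grip it across its thickness, fingertips a few mm above the hub.
- bore (a point): Centre of the mouth of the hub's bore, in the underside (same point as the wheel's origin). Square bore 13 x 13 mm, 22 mm deep, closed on top, and a single keyway of the same depth, 8.6 mm wide, running from the bore towards the pointer (+x) out to 16 mm from the axis.
- pointer (a point): Tip of the wheel's red pointer (4 mm wide), 46 mm from the wheel's axis along its x, 7 mm above its underside.
- console: The lamp dimmer, fixed to the dresser: dark wooden box 124 x 124 mm, 40 mm high, round brass plate on top, steel stem on its vertical centre axis. Origin: centre of its underside; z up, x towards the white mark on the side away from the robot. Forcing the wheel on it (pressing, prying and turning contact forces added up) with more than 30 N damages it.
- stem_top (a point): Top of the stem: round, 10 mm across, the last 3 mm tapered, 69 mm above the box's underside. The stem turns about the vertical against about 0.09 N m of friction and stays where it is left. With the wheel home it can turn it from 143 degrees anticlockwise (from above) to 28 degrees clockwise of the mark.
- key_top (a point): On the stem's axis at the height of the key's top, 60 mm above the box's underside (wheel's underside when it lies on the key). The key: 6 mm wide, to 14 mm out on one side of the stem. Its direction is not reported: at first 28 to 121 degrees anticlockwise (from above) of the mark. Turn the lightly resting wheel until it sinks over it (play 5 degrees each way).
- collar_top (a point): On the stem's axis at the top of the black collar as it stands at the start, 54 mm above the box's underside. The collar, 34 mm across, meets the wheel's underside once the keyway is over the key; it slides down 6 mm under about 6 N and stays down, flush with the shoulder.
- shoulder (a point): On the stem's axis at the top of its round steel shoulder (40 mm across), 48 mm above the box's underside: the rigid stop on which the wheel's underside rests when it is fully home.
- mark (a point): Inner face of the white upright post that is the mark, on the far side of the dimmer: 4 mm wide, 22 mm high above the box, inner face 50 mm from the stem's axis along the dimmer's x; this point is 55 mm above the box's underside. The pointer passes it with a 4 mm gap.
- candle_a: short white candle, cylinder 36 mm across, 45 mm high; origin at the centre of its underside. Leave it alone.
- candle_b: cream pillar candle 60 mm across, 80 mm high; origin at the centre of its underside. Leave it alone.
- bowl: blue ceramic bowl 90 mm across, 35 mm high; origin under its centre. Leave it alone.
- keys: flat key with a red tag, 95 x 24 mm, 7 mm thick; origin under the round key head. Leave it alone.
- globe: snow globe on a black foot, 84 mm across, 122 mm high; origin under its centre. Leave it alone.
- book_low: red book 150 x 210 x 28 mm lying flat; origin at the centre of its underside. Leave it alone.
- book_top: black book 130 x 190 x 22 mm lying on the red one; origin at the centre of its underside. Leave it alone.
- salt_lamp: orange salt lamp on a round wooden foot, 90 mm across, 115 mm high; origin under its centre. Leave it alone.

How it is judged:
On the way, in this order (a step that is already met when the one before it is completed fails the run):
1. the wheel is fully home on the stem (z of wheel in the frame of console between 0.045 and 0.05 m and x of wheel in the frame of console between -0.003 and 0.003 m and y of wheel in the frame of console between -0.003 and 0.003 m and angle between wheel's own z axis and vertical below 0.06 rad), for 0.2 s.
2. the pointer has been turned to the mark with the wheel home (all of step 1 and y of pointer in the frame of console between -0.004 and 0.004 m and x of pointer in the frame of console above 0.03 m), for 0.2 s.
At the end, for the whole second after the job is handed in: The wheel sits level and fully home on the stem (underside within 2 mm of the shoulder, axis within 3 mm), its pointer tip is within 4 mm sideways of the middle of the white mark, it is released and at rest (all of step 2 and linear speed of wheel below 0.01 m/s and angular speed of wheel below 0.05 rad/s and contact force between the fingers and wheel below 0.1 N); the robot touches nothing.
It fails at once if the wheel is forced (pressed, pried or turned, all contact forces added up) on the dimmer with more than 30 N (contact force between wheel and console above 30 N).
It fails at once if the robot pushes the dimmer itself with more than 15 N (contact force between any of the fingers, the arm and console above 15 N).
It fails at once if another thing on the dresser is moved by more than 20 mm (distance of any of candle_a, candle_b, bowl, keys, globe, book_low, book_top, salt_lamp from where it was at the start of the episode above 0.02 m).
It also fails if it takes over 64 s, if anything falls off the work surface, if the arm or the gripper's body presses on something with over 40 N, if the wrist force passes 120 N, or if a joint passes its speed limit or range.

## Working session

There is one attempt and no reset: what is moved stays moved. The work goes in short steps, Python scripts to look and compute and a tool call to move; the robot and the scene stay as the last step left them, time stands still between calls to the robot, and variables do not carry over. Pictures are saved under pics/ and viewed, and the job is handed in when it is done.

Besides the shell and the picture viewer there is one more tool, called after "Request:" as name(argument=value, ...), one argument or row to a line, values as JSON. drive_tool: Moves the arm, as the interface text tells. Its arguments: {"type":"object","properties":{"series":{"type":"array","items":{"type":"array","items":{"type":"array","items":{"type":"number"}}}},"force":{"type":"number"}},"required":["series"]}

```bash
mkdir -p pics
cat > h.py <<'E'
import numpy as np, cv2
from plant import sensors, cams, r
def ray(cam,px):
    m=cams.camera_model(cam)
    K=np.array([[m['fx'],0,m['cx']],[0,m['fy'],m['cy']],[0,0,1]]);d=np.array(m['distortion'],float)
    T=np.array(m['camera_from_world'])
    u=cv2.undistortPoints(np.array([[px]],float),K,d)[0,0]
    R=T[:3,:3];c=-R.T@T[:3,3];v=R.T@np.array([u[0],u[1],1]);return c,v
def at_z(cam,px,z):
    c,v=ray(cam,px);return c+v*(z-c[2])/v[2]
def proj(cam,P):
    m=cams.camera_model(cam)
    K=np.array([[m['fx'],0,m['cx']],[0,m['fy'],m['cy']],[0,0,1]]);d=np.array(m['distortion'],float)
    T=np.array(m['camera_from_world'])
    return cv2.projectPoints(np.array(P,float).reshape(-1,3),cv2.Rodrigues(T[:3,:3])[0],T[:3,3],K,d)[0].reshape(-1,2)
def tri(p1,p2):
    A=np.zeros((3,3));b=np.zeros(3)
    for cam,p in (('scene',p1),('top',p2)):
        c,v=ray(cam,p);v/=np.linalg.norm(v);M=np.eye(3)-np.outer(v,v);A+=M;b+=M@c
    return np.linalg.solve(A,b)
E
python3 - <<'E'
from h import *
for c in('scene','top'):
    cv2.imwrite(f'pics/{c}0.png',cams.snapshot(c))
for n in('grip','pointer','bore','stem_top','mark','collar_top'):
    o=[]
    for c in('scene','top'):
        l=cams.mark_of(c,n); o.append(l[:2]); 
        print(n,c,[(np.round(x['at'],1),round(x['confidence'],2)) for x in l[:2]])
    if o[0] and o[1]: print(n,tri(o[0][0]['at'],o[1][0]['at']))
s=sensors.get_state();print(s,r.grip_depth)
E
```

```text
grip scene [(array([310.3, 191.8]), 0.93), (array([360.7, 191.5]), 0.75)]
grip top [(array([375.8, 250.7]), 0.64), (array([393.2, 261.7]), 0.56)]
grip [ 0.52776663 -0.15116285  0.08253359]
pointer scene [(array([309.5, 213.1]), 0.69), (array([312.9, 191.3]), 0.23)]
pointer top [(array([375.3, 251.6]), 0.83), (array([226.7, 222. ]), 0.75)]
pointer [ 0.53482534 -0.15560675  0.00485326]
bore scene [(array([310.4, 201.5]), 0.58), (array([351.3, 301.8]), 0.43)]
bore top [(array([391.2, 267.1]), 0.68)]
bore [ 0.5052806  -0.1921027   0.00262795]
stem_top scene [(array([355.6, 286.1]), 0.78)]
stem_top top [(array([227.7, 221.6]), 0.81)]
stem_top [0.59033871 0.15297717 0.06210932]
mark scene [(array([337.6, 297.5]), 0.81), (array([259.7, 302. ]), 0.29)]
mark top [(array([222.8, 201.1]), 0.78)]
mark [0.63836691 0.16128279 0.05999963]
collar_top scene [(array([353., 285.]), 0.95), (array([357.4, 283.8]), 0.3)]
collar_top top [(array([229. , 222.8]), 0.71)]
collar_top [0.59061657 0.14843068 0.06028283]
{'clock': 0.7, 'q': array([-1.30719252,  0.68905791, -0.1945963 ,  1.56530702,  0.1572994 ,
        0.90250638, -0.21509521]), 'qd': array([-7.11399164e-04,  5.12187758e-04, -1.11221836e-03,  4.25547332e-04,
       -3.48470736e-04, -3.91657621e-05,  1.89060768e-03]), 'joint_torque': array([-4.31062917e-04, -5.27366924e+01, -1.26690343e+00, -1.53714287e+01,
       -5.19580278e-02, -6.03004592e-04,  3.37422421e-05]), 'tool_pos': array([0.14234985, 0.60859926, 0.20336704]), 'eef_rot': array([1.14636920e-01, 9.93407456e-01, 5.21948591e-05, 2.94887120e-06]), 'contact_force': array([-1.2580022 ,  0.05860584,  0.1964786 ]), 'moment': array([ 0.04883907, -0.00482151, -0.02566712]), 'opening': 0.9976453326325879} -0.0187
```

View pics/scene0.png

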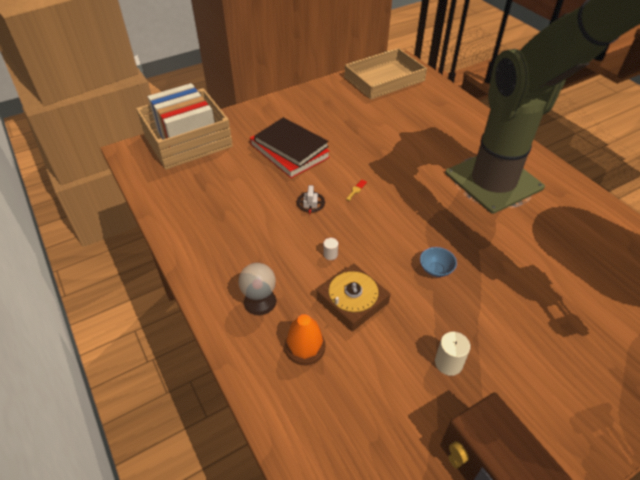

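View pics/top0.png

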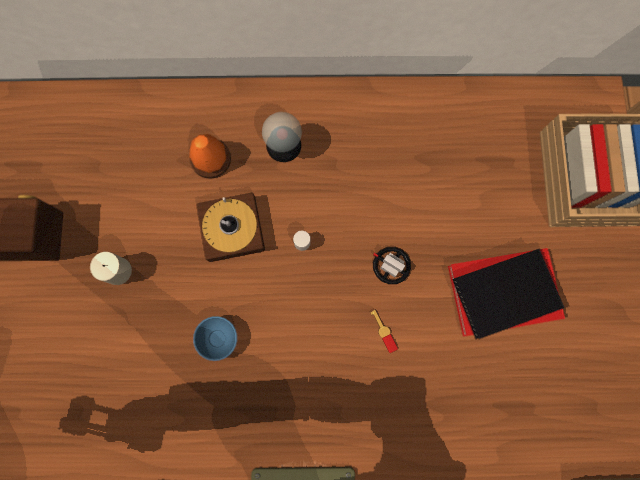

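Run:
```python
import cv2
a=cv2.imread('pics/top0.png');b=cv2.imread('pics/scene0.png')
A=cv2.resize(a[200:300,180:430],(800,320),interpolation=3)
B=cv2.resize(b[165:335,240:440],(330,280),interpolation=3)
cv2.imwrite('pics/z1.png',A);cv2.imwrite('pics/z2.png',cv2.resize(b[165:345,240:440],(660,594),interpolation=3))
```

```text
(no output)
```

View pics/z1.png

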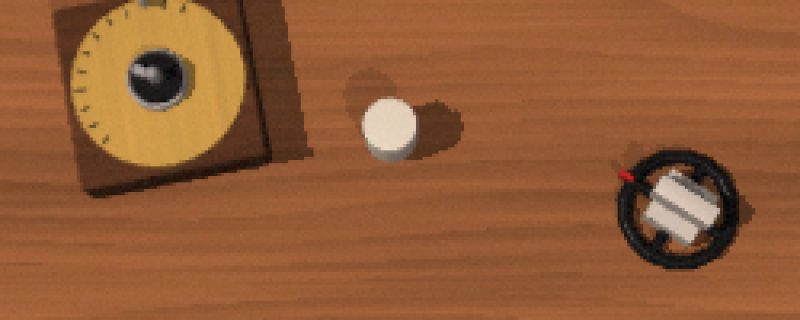

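View pics/z2.png

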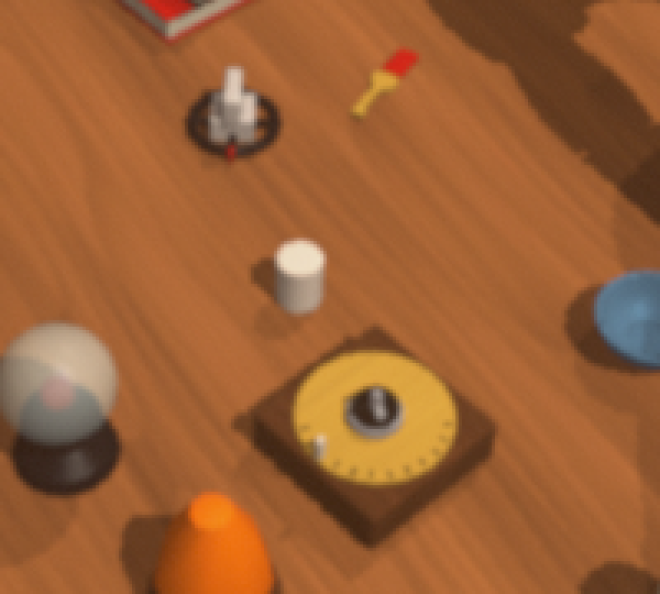

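Run:
```python
from h import *
for c in('scene','top'):
    m=cams.camera_model(c);T=np.array(m['camera_from_world']);print(c,'campos',-T[:3,:3].T@T[:3,3],m['fx'])
    im=cv2.imread(f'pics/{c}0.png');hsv=cv2.cvtColor(im,cv2.COLOR_BGR2HSV)
    cams.snapshot(c)
    out=im.copy()
    for n in('wheel','console','candle_a'):
        l=cams.trace(c,n)
        if not l: print(n,'none');continue
        k=l[0]['mask']; print(c,n,l[0]['confidence'],l[0]['at'],k.sum())
        if n=='console':
            y=k&(hsv[...,0]>18)&(hsv[...,0]<32)&(hsv[...,1]>110)&(hsv[...,2]>110)
            y=(y.astype(np.uint8)); cs,_=cv2.findContours(y,0,1); ct=max(cs,key=cv2.contourArea)
            W=np.array([at_z(c,p[0].astype(float),0.041)[:2] for p in ct],np.float32)
            print('brass circ fit',cv2.fitEllipse(W))
        if n=='candle_a':
            print('candle base ~',at_z(c,l[0]['at'],0.022))
        if n=='wheel':
            cs,_=cv2.findContours(k.astype(np.uint8),0,1); ct=max(cs,key=cv2.contourArea)
            W=np.array([at_z(c,p[0].astype(float),0.008)[:2] for p in ct],np.float32)
            print('wheel fit',cv2.fitEllipse(W))
    red=((hsv[...,0]<6)|(hsv[...,0]>174))&(hsv[...,1]>190)&(hsv[...,2]>110)
    l=cams.trace(c,'wheel')
    if l:
        d=cv2.dilate(l[0]['mask'].astype(np.uint8),np.ones((7,7)))>0
        ys,xs=np.nonzero(red&d);print('red px',len(xs),xs.mean() if len(xs) else 0,ys.mean() if len(xs) else 0)
        if len(xs): print('pointer',at_z(c,(xs.mean(),ys.mean()),0.008))
im=cv2.imread('pics/top0.png');cv2.imwrite('pics/z3.png',cv2.resize(im[190:265,190:270],(640,600),interpolation=cv2.INTER_CUBIC))
im=cv2.imread('pics/top0.png');cv2.imwrite('pics/z4.png',cv2.resize(im[235:295,360:424],(640,600),interpolation=cv2.INTER_CUBIC))
```

```text
scene campos [1.03285657 0.74124279 1.02927869] 527.0451506053532
wheel none
scene console 0.64 [354.3, 298.5] 2852
brass circ fit ((0.5898821353912354, 0.14973020553588867), (0.10553383082151413, 0.11086006462574005), 177.89280700683594)
scene candle_a 0.93 [454.5, 353.1] 1109
candle base ~ [0.48639566 0.38932704 0.022     ]
top campos [ 0.3413874  -0.02215241  1.16968734] 551.9402047454265
top wheel 0.65 [297.2, 238.8] 254
wheel fit ((0.5615217685699463, 0.001937161898240447), (0.03452931344509125, 0.039667945355176926), 106.12026977539062)
top console 0.75 [232.2, 226.8] 3641
brass circ fit ((0.5506617426872253, 0.14132839441299438), (0.007378838490694761, 0.009022068232297897), 90.62307739257812)
top candle_a 0.98 [108.7, 268.3] 1066
candle base ~ [0.5026956 0.4068947 0.022    ]
red px 0 0 0
```

View pics/z3.png

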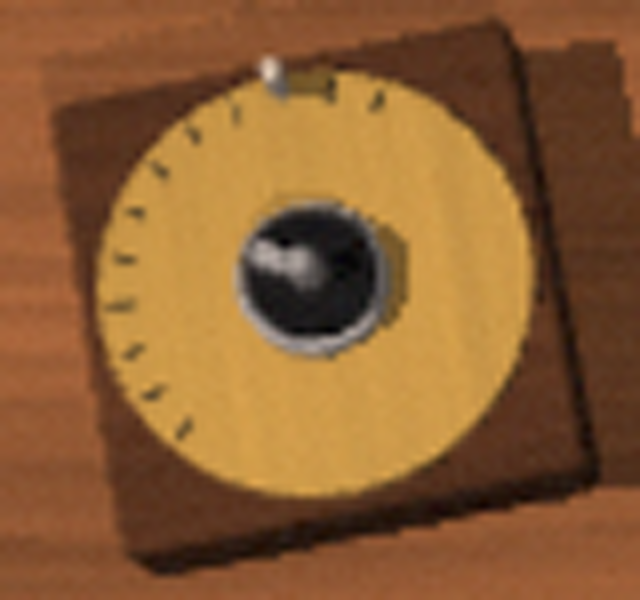

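View pics/z4.png

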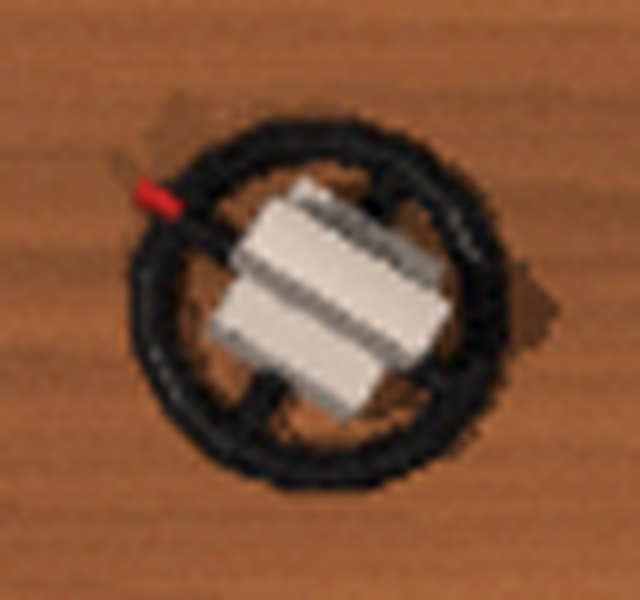

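Run:
```python
from h import *
for c,bx,wx in(('scene',(325,270,385,315),(290,185,332,215)),('top',(198,195,262,260),(365,240,418,292))):
    im=cv2.imread(f'pics/{c}0.png');hsv=cv2.cvtColor(im,cv2.COLOR_BGR2HSV)
    h,s,v=[hsv[...,i].astype(int) for i in range(3)]
    def crop(m,b):
        o=np.zeros_like(m);o[b[1]:b[3],b[0]:b[2]]=m[b[1]:b[3],b[0]:b[2]];return o
    def outer(m,z):
        cs,_=cv2.findContours(m.astype(np.uint8),0,1);ct=cv2.convexHull(max(cs,key=cv2.contourArea))
        P=ct[:,0].astype(float);W=np.array([at_z(c,p,z)[:2] for p in P])
        from scipy.optimize import least_squares
        f=lambda q:np.hypot(W[:,0]-q[0],W[:,1]-q[1])-q[2]
        q=least_squares(f,[*W.mean(0),.05],loss='soft_l1',f_scale=.001).x;return q,np.std(f(q))
    y=crop((h>17)&(h<32)&(s>100)&(v>150),bx);print(c,'brass',y.sum(),outer(y,.0415))
    b=crop(v<60,wx);b=cv2.morphologyEx(b.astype(np.uint8),cv2.MORPH_CLOSE,np.ones((3,3)))
    print('rim',b.sum(),outer(b,.006))
    red=crop(((h<5)|(h>175))&(s>190)&(v>100),wx);ys,xs=np.nonzero(red)
    print('red',len(xs),xs.mean(),ys.mean(),at_z(c,(xs.mean(),ys.mean()),.008))
```

```text
scene brass 1286 (array([0.59145222, 0.14979601, 0.05706542]), np.float64(0.0003826533799267645))
rim 9 (array([ 0.54191154, -0.20410737,  0.00402464]), np.float64(1.1673184120708502e-11))
red 5 309.4 210.8 [ 0.53095501 -0.1592577   0.008     ]
top brass 1842 (array([0.58991561, 0.15196499, 0.05630291]), np.float64(0.0002715309411952915))
rim 575 (array([ 0.50711017, -0.19055873,  0.04029665]), np.float64(0.00034076575626795097))
red 10 375.0 254.5 [ 0.52945219 -0.15561515  0.008     ]
```

Run:
```python
from h import *
C=np.array([.5907,.151]);off={}
for c in('scene','top'):
    print(c,'stem top',proj(c,[*C,.069]),'keylevel',proj(c,[*C,.06]))
    for a in range(40,140,15):
        t=np.radians(a);print(a,proj(c,[C[0]+.014*np.cos(t),C[1]+.014*np.sin(t),.06]).round(1))
# box corners top z .04 in top image for yaw
P=[(190+51/8,190+108/8),(190+497/8,190+20/8),(190+595/8,190+478/8)]
W=[at_z('top',p,.04) for p in P];print(W)
d=W[1]-W[0];print('yaw',np.degrees(np.arctan2(d[0],-d[1])),np.linalg.norm(d)); d=W[1]-W[2];print(np.degrees(np.arctan2(d[1],d[0])))
m=at_z('top',(190+268/8,190+62/8),.062);print('post top',m,np.degrees(np.arctan2(m[1]-C[1],m[0]-C[0])))
b=cv2.imread('pics/scene0.png');cv2.imwrite('pics/z5.png',cv2.resize(b[270:310,325:385],(780,520),interpolation=cv2.INTER_CUBIC))
```

```text
scene stem top [[354.2037436  283.55436845]] keylevel [[354.01517589 285.94398543]]
40 [[352.2 290.6]]
55 [[353.8 290.9]]
70 [[355.4 290.8]]
85 [[356.9 290.4]]
100 [[358.2 289.7]]
115 [[359.2 288.7]]
130 [[359.9 287.6]]
top stem top [[227.44333416 221.47164011]] keylevel [[228.10733284 222.43033155]]
40 [[223.9 217.4]]
55 [[222.6 218.7]]
70 [[221.8 220.2]]
85 [[221.4 221.9]]
100 [[221.4 223.6]]
115 [[221.9 225.3]]
130 [[222.8 226.7]]
[array([0.6368543, 0.2222753, 0.04     ]), array([0.65978859, 0.10453956, 0.04      ]), array([0.53636872, 0.07746745, 0.04      ])]
yaw 11.022870348361765 0.11994867639449901
12.3718733878185
post top [0.64287194 0.16143689 0.062     ] 11.312570093218817
```

View pics/z5.png

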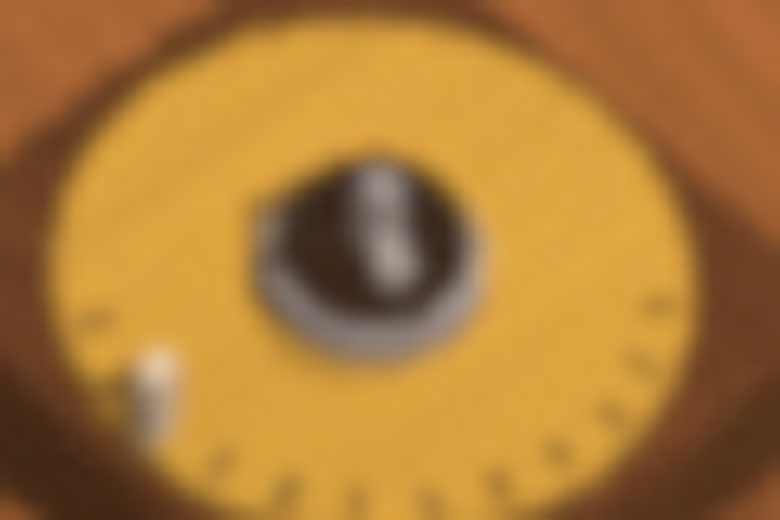

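Request:
drive_tool(
  series=[
    [[28,-29,0,-0.095,88],[28,-29,0,-0.095,88],[28,-29,0,-0.095,88],[28,-29,0,-0.095,88],[28,-29,0,-0.095,88],[28,-29,0,-0.095,88],[28,-29,0,-0.095,88],[28,-29,0,-0.095,88],[28,-29,0,-0.095,88],[28,-29,0,-0.095,88]],
  ],
  force=30,
)

```text
clock: 2.2
tool_pos: [0.4234, 0.3175, 0.2036]
eef_rot: [0.558, 0.83, 0.0, 0.0]
contact_force: [-0.5, 0.6, 0.2]
opening: 0.998
```

Request:
drive_tool(
  series=[
    [[8,-50,0,-0.095,88],[8,-50,0,-0.095,88],[8,-50,0,-0.095,88],[8,-50,0,-0.095,88],[8,-50,0,-0.095,88],[8,-50,0,-0.095,88],[9,-50,0,-0.095,88],[9,-50,0,-0.095,88],[9,-50,-20,-0.095,88],[9,-50,-30,-0.095,88]],
  ],
)

```text
clock: 3.2
tool_pos: [0.505, -0.167, 0.1604]
eef_rot: [0.876, 0.483, 0.002, 0.002]
contact_force: [0.3, 0.1, 0.3]
opening: 1.0
```

Request:
drive_tool(
  series=[
    [[0,-5,0,0,88],[0,0,0,0,88]],
  ],
)

```text
clock: 3.4
tool_pos: [0.5028, -0.1705, 0.1591]
eef_rot: [0.875, 0.484, -0.001, -0.0]
contact_force: [-1.5, 0.1, 1.0]
opening: 1.001
```

```bash
cat >> h.py <<'E'
def st():
    s=sensors.get_state();x,y,z,w=s['eef_rot']
    # tool y axis
    ty=np.array([2*(x*y-z*w),1-2*(x*x+z*z)]);a=np.degrees(np.arctan2(ty[1],ty[0]))
    print('t',round(s['clock'],2),'pos',(s['tool_pos']*1000).round(1),'jaw',round(a,2),'F',s['contact_force'].round(2),'M',s['moment'].round(3),'op',round(s['opening']*88.1,1),'q7',s['q'][6].round(2));return s
E
python3 -c "
from h import *
st();im=cams.snapshot('top');cv2.imwrite('pics/t1.png',cv2.resize(im[200:340,320:480],(640,560),interpolation=3))
im=cams.snapshot('scene');cv2.imwrite('pics/s1.png',cv2.resize(im[120:240,240:400],(640,480),interpolation=3))"
```

```text
t 3.4 pos [ 502.8 -170.5  159.1] jaw -32.15 F [-1.47  0.13  0.95] M [-0.001  0.104  0.007] op 88.2 q7 -0.1
```

View pics/t1.png

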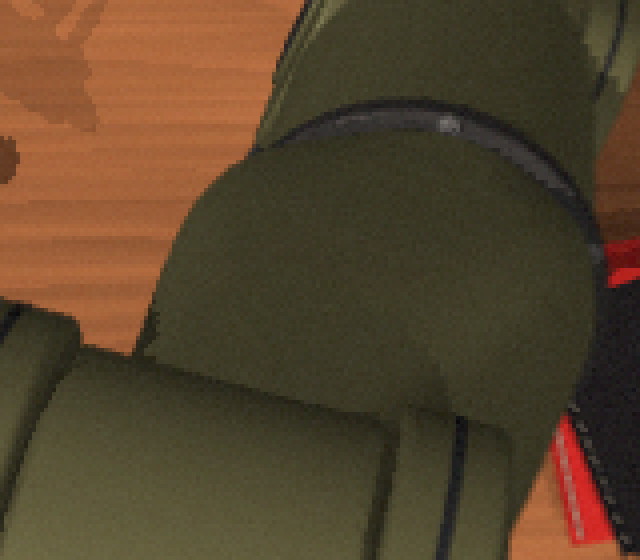

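View pics/s1.png

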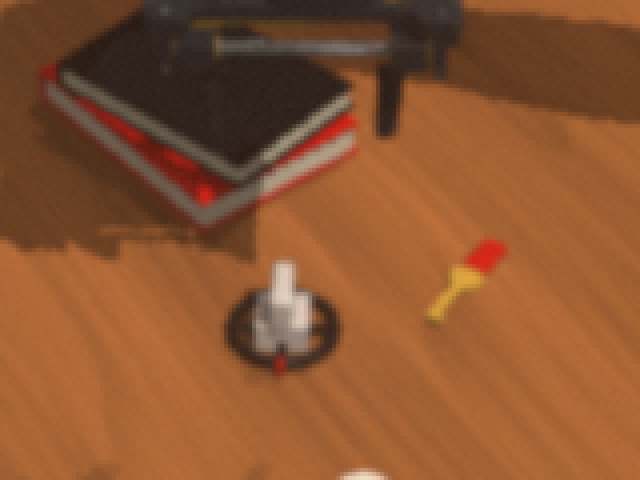

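Request:
drive_tool(
  series=[
    [[2,-10,-25,0,88],[2,-10,-30,0,88],[0,0,-30,0,88],[0,0,-25,0,88],[0,0,-15,0,88],[0,0,0,0,88],[0,0,0,0,88]],
  ],
)

```text
clock: 4.2
tool_pos: [0.5082, -0.1877, 0.0355]
eef_rot: [0.874, 0.486, 0.001, 0.0]
contact_force: [0.1, -0.3, 0.2]
opening: 0.999
```

```bash
python3 -c "
from h import *
st()
im=cams.snapshot('scene');cv2.imwrite('pics/s2.png',cv2.resize(im[120:240,240:400],(640,480),interpolation=3))"
```

```text
t 4.2 pos [ 508.2 -187.7   35.5] jaw -31.89 F [ 0.09 -0.31  0.23] M [-0.072  0.114  0.022] op 88.0 q7 -0.02
```

View pics/s2.png

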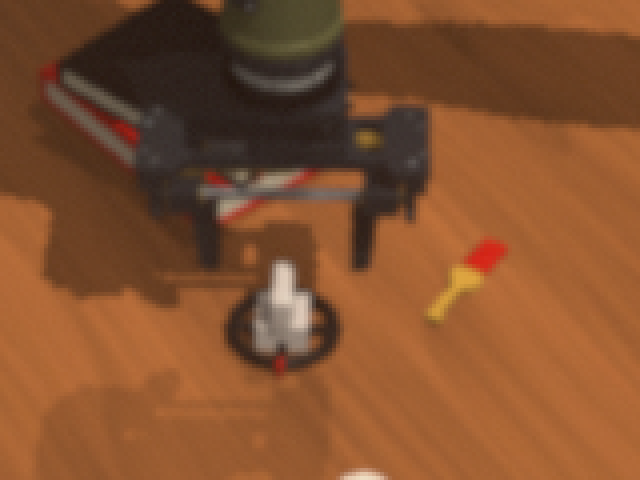

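```bash
python3 -c "
from h import *
z=lambda p:((proj('scene',p)-[240,120])*4).round(0)
for p in ([.507,-.19,0],[.507,-.19,.048],[.507,-.19,.022],[.5294,-.1555,.007],[.508,-.188,.0355]): print(p,z(p))
a=np.radians(-32)
for s in(-.044,-.061,.044,.061): print(s,z([.508+s*np.cos(a),-.188+s*np.sin(a),.0355]))
"
```

```text
[0.507, -0.19, 0] [[285. 333.]]
[0.507, -0.19, 0.048] [[285. 282.]]
[0.507, -0.19, 0.022] [[285. 310.]]
[0.5294, -0.1555, 0.007] [[282. 367.]]
[0.508, -0.188, 0.0355] [[285. 298.]]
-0.044 [[349. 299.]]
-0.061 [[374. 299.]]
0.044 [[221. 297.]]
0.061 [[197. 296.]]
```

```bash
python3 -c "
from h import *
z=lambda p:((proj('scene',p)-[240,120])*4).round(0)
a=np.radians(-32.15)
for s in(-.044,-.061,.044,.061): print(s,z([.5028+s*np.cos(a),-.1705+s*np.sin(a),.1591]))
st()
im=cams.snapshot('scene');cv2.imwrite('pics/s3.png',cv2.resize(im[120:240,240:400],(800,600),interpolation=2))
st()"
```

```text
-0.044 [[372. 171.]]
-0.061 [[398. 171.]]
0.044 [[235. 168.]]
0.061 [[209. 168.]]
t 4.25 pos [ 508.4 -188.2   35.8] jaw -31.92 F [ 0.51  0.02 -0.39] M [-0.045  0.115  0.009] op 87.8 q7 -0.02
t 4.3 pos [ 508.5 -188.7   36. ] jaw -31.95 F [-0.17 -0.86  0.41] M [-0.114  0.13  -0.082] op 88.3 q7 -0.02
```

View pics/s3.png

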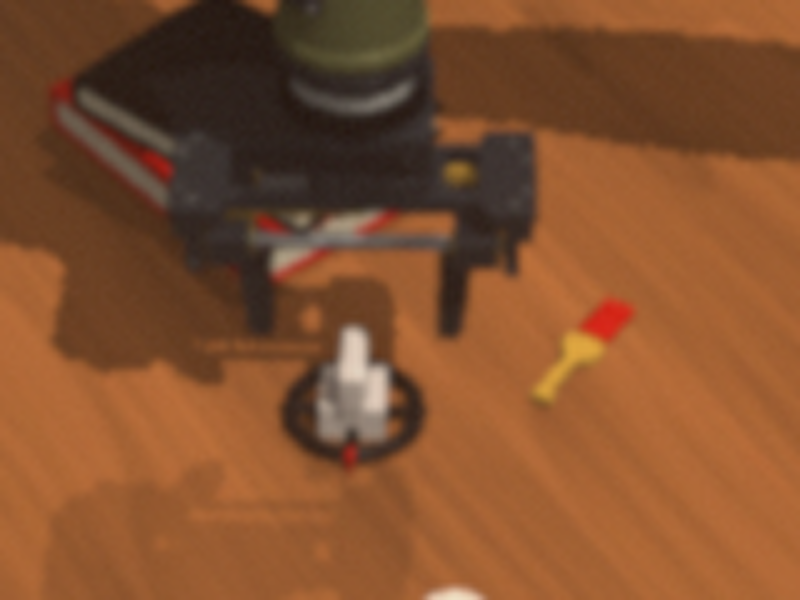

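```bash
python3 -c "
from h import *
im=cams.snapshot('top');cv2.imwrite('pics/t3.png',cv2.resize(im[180:380,300:500],(600,600),interpolation=2))
for k in ((.5085,-.1887,.036),(.5085,-.1887,.1),(.5085,-.1887,.2)): print((proj('top',k)-[300,180])*3)
im=cams.snapshot('scene');cv2.imwrite('pics/s4.png',im)
s=sensors.get_state();print(s['q'],s['tool_pos'])
for n in ('bore','grip'): print([(x['at'],x['confidence']) for x in cams.mark_of('scene',n)])
"
```

```text
[[278.1355294  246.44208642]]
[[291.94450515 232.01836774]]
[[317.03303109 205.80369104]]
[ 0.19859224  0.85147176  0.12275336  1.95068165 -0.2701185   0.35270785
 -0.02460237] [ 0.50826407 -0.18906986  0.03581748]
[([309.4, 200.3], 0.64)]
[([310.0, 189.8], 0.79)]
```

View pics/t3.png

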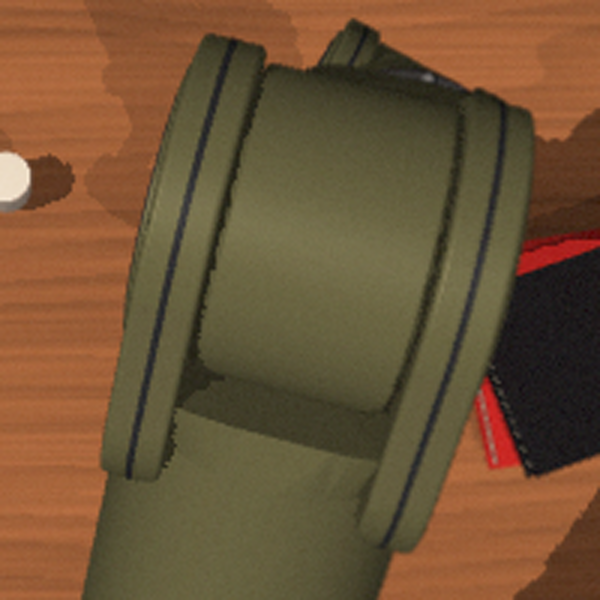

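View pics/s4.png

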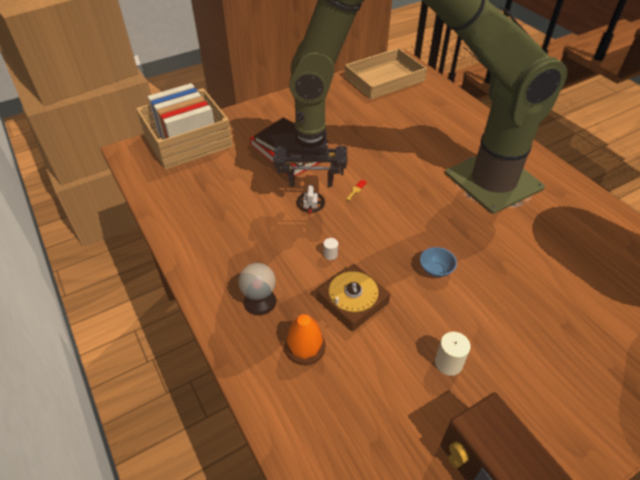

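Request:
drive_tool(
  series=[
    [[0,0,-8,0,88],[0,0,0,0,88]],
  ],
)

```text
clock: 4.7
tool_pos: [0.5068, -0.189, 0.0259]
eef_rot: [0.875, 0.485, -0.0, -0.0]
contact_force: [-0.2, -0.3, -0.0]
opening: 1.0
```

Request:
drive_tool(
  series=[
    [[0,0,0,0,0],[0,0,0,0,0],[0,0,0,0,0],[0,0,0,0,0],[0,0,0,0,0],[0,0,0,0,0]],
  ],
  force=5,
)

```text
clock: 5.3
tool_pos: [0.5074, -0.1892, 0.0266]
eef_rot: [0.875, 0.485, 0.0, 0.0]
contact_force: [0.1, -0.5, -0.0]
opening: 0.479
```

```bash
python3 -c "
from h import *
st()
im=cams.snapshot('scene');cv2.imwrite('pics/s5.png',cv2.resize(im[120:240,240:400],(800,600),interpolation=2))"
```

```text
t 5.3 pos [ 507.4 -189.2   26.6] jaw -32.02 F [ 0.12 -0.52 -0.04] M [-0.035  0.129  0.034] op 42.2 q7 -0.02
```

View pics/s5.png

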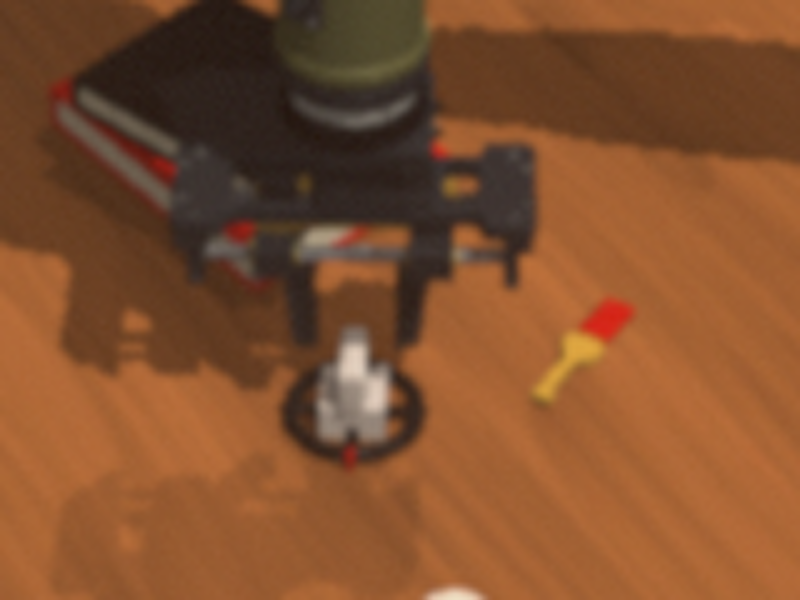

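Request:
drive_tool(
  series=[
    [[0,0,0,0,0],[0,0,0,0,0],[0,0,0,0,0],[0,0,0,0,0],[0,0,0,0,0]],
  ],
  force=5,
)

```text
clock: 5.85
tool_pos: [0.5073, -0.1892, 0.0266]
eef_rot: [0.875, 0.485, 0.0, 0.0]
contact_force: [-0.4, -0.2, 0.7]
opening: 0.003
```

```bash
python3 -c "
from h import *
st()
im=cams.snapshot('scene');cv2.imwrite('pics/s6.png',cv2.resize(im[140:220,260:367],(800,600),interpolation=2))"
```

```text
t 5.85 pos [ 507.3 -189.2   26.6] jaw -32.02 F [-0.4  -0.24  0.73] M [-0.1    0.119  0.011] op 0.3 q7 -0.02
```

View pics/s6.png

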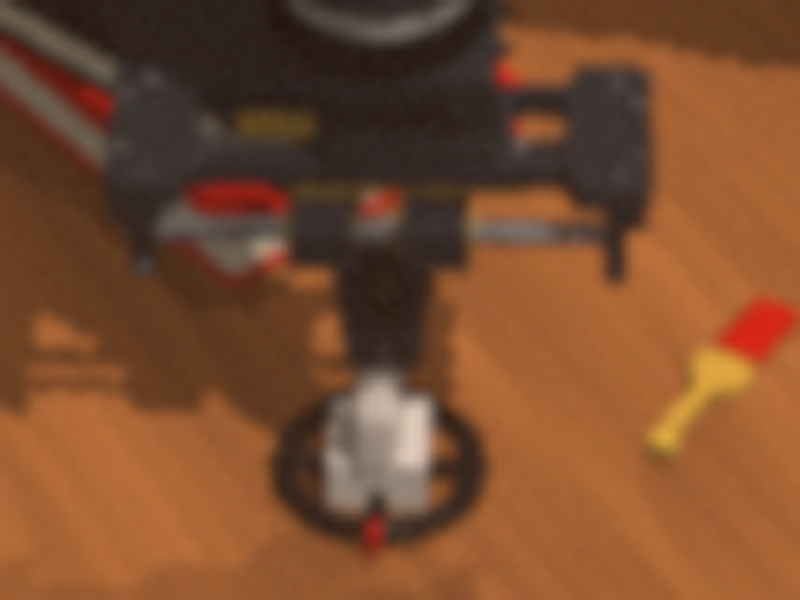

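```bash
python3 -c "
from h import *
for z in (.0266,.04,.05,.055): print(z,at_z('scene',(311.3,189.3),z))
for s in (-.022,0,.022): print(s,proj('scene',[.507+s*.53,-.19+s*.846,.048]))
s4=cv2.imread('pics/scene0.png');cv2.imwrite('pics/z6.png',cv2.resize(s4[140:220,260:367],(800,600),interpolation=2))
"
```

```text
0.0266 [ 0.49270101 -0.21440388  0.0266    ]
0.04 [ 0.49991976 -0.20163242  0.04      ]
0.05 [ 0.50530688 -0.19210149  0.05      ]
0.055 [ 0.50800044 -0.18733602  0.055     ]
-0.022 [[311.43271172 185.12303162]]
0 [[311.15877405 190.49973943]]
0.022 [[310.87914683 195.98788773]]
```

View pics/z6.png

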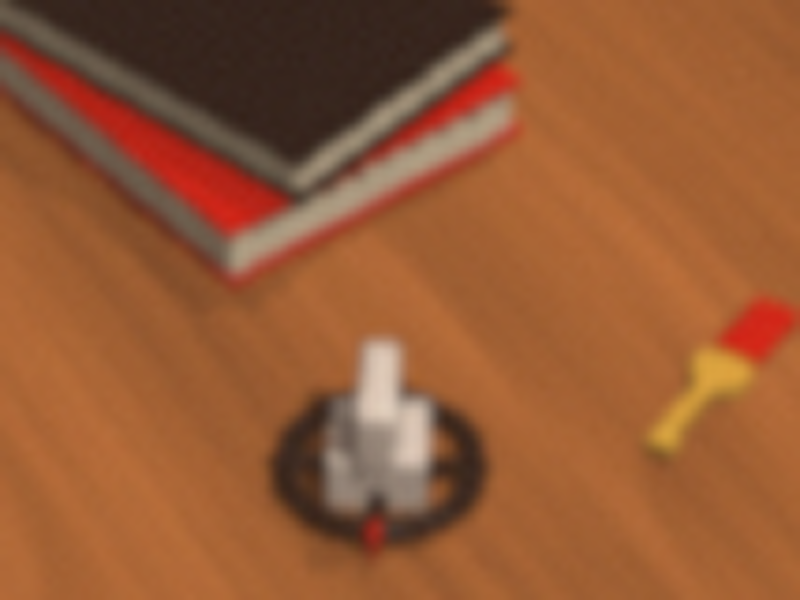

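Request:
drive_tool(
  series=[
    [[0,0,-1,0,0],[0,0,-1,0,0],[0,0,0,0,0]],
  ],
)

```text
clock: 6.2
tool_pos: [0.5072, -0.1892, 0.0244]
eef_rot: [0.875, 0.485, -0.0, -0.0]
contact_force: [0.3, -0.2, 0.7]
opening: 0.005
```

Request:
drive_tool(
  series=[
    [[0,0,-1,0,0],[0,0,0,0,0],[0,0,-1,0,0],[0,0,0,0,0]],
  ],
)

```text
clock: 6.6
tool_pos: [0.5073, -0.1892, 0.0225]
eef_rot: [0.875, 0.485, -0.0, 0.0]
contact_force: [-0.3, -0.2, 0.4]
opening: 0.006
```

Request:
drive_tool(
  series=[
    [[0,0,-1,0,0],[0,0,0,0,0]],
  ],
)

```text
clock: 6.8
tool_pos: [0.5072, -0.1892, 0.0215]
eef_rot: [0.875, 0.485, -0.0, -0.0]
contact_force: [0.4, -1.1, -0.1]
opening: 0.007
```

Request:
drive_tool(
  series=[
    [[0,0,-1,0,0],[0,0,0,0,0]],
  ],
)

```text
clock: 7.0
tool_pos: [0.5073, -0.1892, 0.0205]
eef_rot: [0.875, 0.485, -0.0, -0.0]
contact_force: [-0.5, 0.5, -0.1]
opening: 0.001
```

Request:
drive_tool(
  series=[
    [[0,0,-1,0,0],[0,0,0,0,0]],
  ],
)

```text
clock: 7.2
tool_pos: [0.5072, -0.1892, 0.0195]
eef_rot: [0.875, 0.485, -0.0, -0.0]
contact_force: [0.3, 0.6, 0.3]
opening: 0.006
```

Request:
drive_tool(
  series=[
    [[0,0,-1,0,0],[0,0,0,0,0]],
  ],
)

```text
clock: 7.4
tool_pos: [0.5073, -0.1892, 0.0185]
eef_rot: [0.875, 0.485, -0.0, -0.0]
contact_force: [1.0, 0.1, 1.1]
opening: 0.007
```

Request:
drive_tool(
  series=[
    [[0,0,-1,0,0],[0,0,0,0,0]],
  ],
)

```text
clock: 7.6
tool_pos: [0.5073, -0.1892, 0.0175]
eef_rot: [0.875, 0.485, -0.0, -0.0]
contact_force: [-0.3, 0.0, -0.1]
opening: 0.008
```

```bash
python3 -c "
from h import *
st()
im=cams.snapshot('scene');cv2.imwrite('pics/s7.png',cv2.resize(im[140:220,260:367],(800,600),interpolation=2))"
```

```text
t 7.6 pos [ 507.3 -189.2   17.5] jaw -32.03 F [-0.32  0.03 -0.08] M [-0.113  0.108  0.016] op 0.7 q7 -0.02
```

View pics/s7.png

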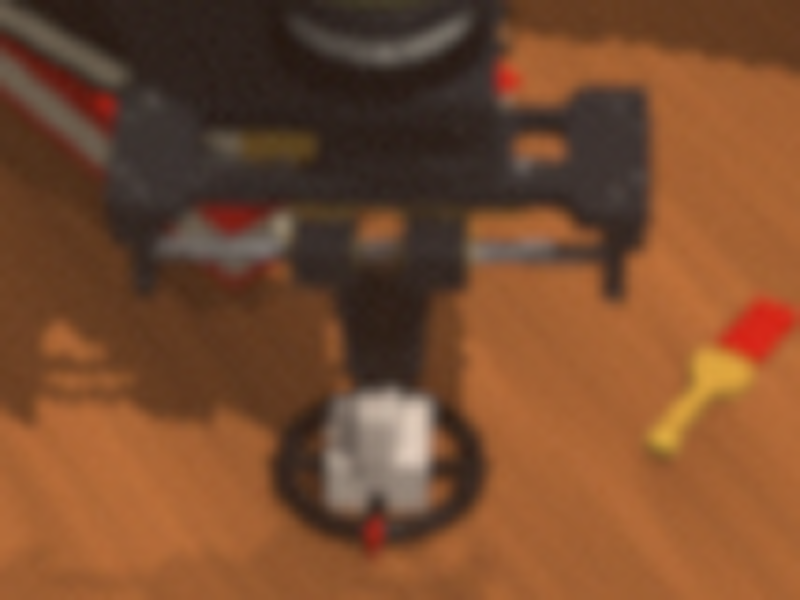

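Request:
drive_tool(
  series=[
    [[0,0,-1,0,0],[0,0,0,0,0]],
  ],
)

```text
clock: 7.85
tool_pos: [0.5072, -0.1892, 0.0165]
eef_rot: [0.875, 0.485, -0.0, -0.0]
contact_force: [-0.0, 0.4, -0.2]
opening: 0.007
```

Request:
drive_tool(
  series=[
    [[0,0,-1,0,0],[0,0,0,0,0]],
  ],
)

```text
clock: 8.05
tool_pos: [0.5073, -0.1892, 0.0155]
eef_rot: [0.875, 0.485, -0.0, -0.0]
contact_force: [-0.1, -0.3, -0.7]
opening: 0.005
```

Request:
drive_tool(
  series=[
    [[0,0,-1,0,0],[0,0,0,0,0]],
  ],
)

```text
clock: 8.25
tool_pos: [0.5073, -0.1892, 0.0145]
eef_rot: [0.875, 0.485, -0.0, -0.0]
contact_force: [0.1, 0.5, -0.4]
opening: 0.007
```

Request:
drive_tool(
  series=[
    [[0,0,-1,0,0],[0,0,0,0,0]],
  ],
)

```text
clock: 8.45
tool_pos: [0.5073, -0.1892, 0.0135]
eef_rot: [0.875, 0.485, -0.0, -0.0]
contact_force: [-0.2, 0.3, -0.4]
opening: 0.006
```

Request:
drive_tool(
  series=[
    [[0,0,-1,0,0],[0,0,0,0,0]],
  ],
)

```text
clock: 8.65
tool_pos: [0.5074, -0.1893, 0.0131]
eef_rot: [0.875, 0.485, 0.0, 0.0]
contact_force: [-0.2, -0.6, 4.2]
opening: 0.006
```

Request:
drive_tool(
  series=[
    [[0,0,-1,0,0],[0,0,0,0,0]],
  ],
)

```text
clock: 8.85
tool_pos: [0.5075, -0.1892, 0.0131]
eef_rot: [0.875, 0.484, 0.0, 0.0]
contact_force: [-2.0, 1.5, 13.9]
opening: 0.007
```

Request:
drive_tool(
  series=[
    [[0,0,-1,0,0],[0,0,0,0,0]],
  ],
)

```text
clock: 9.05
tool_pos: [0.5075, -0.1892, 0.013]
eef_rot: [0.875, 0.484, 0.001, 0.0]
contact_force: [-3.6, 1.9, 23.1]
opening: 0.01
```

```bash
python3 -c "
from h import *
st()
im=cams.snapshot('scene');cv2.imwrite('pics/s8.png',cv2.resize(im[160:220,270:350],(800,600),interpolation=2))"
```

```text
t 9.05 pos [ 507.5 -189.2   13. ] jaw -32.04 F [-3.59  1.88 23.07] M [ 0.339  0.909 -0.063] op 0.9 q7 -0.02
```

View pics/s8.png

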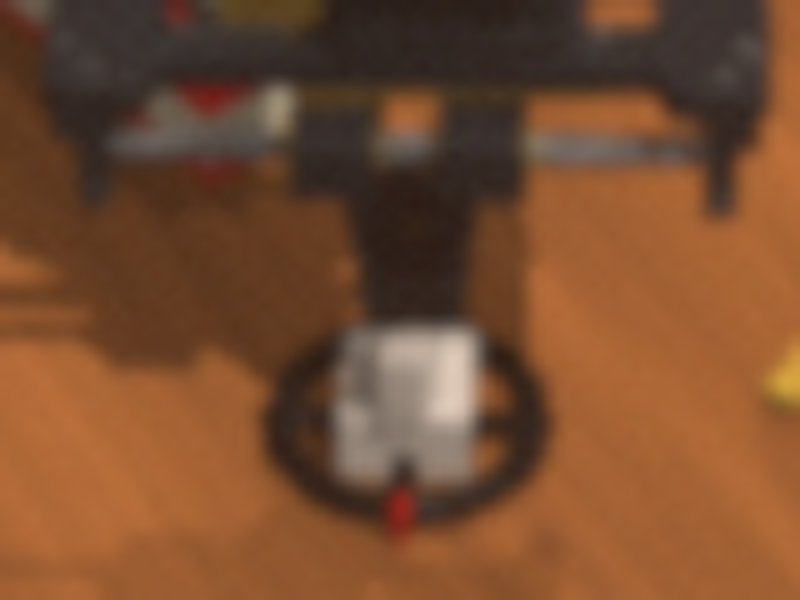

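Request:
drive_tool(
  series=[
    [[0,0,10,0,30],[0,0,15,0,60],[0,0,0,0,60],[0,0,0,0,60]],
  ],
)

```text
clock: 9.5
tool_pos: [0.5075, -0.1893, 0.0356]
eef_rot: [0.875, 0.485, 0.0, 0.0]
contact_force: [-0.7, -0.2, -0.4]
opening: 0.347
```

```bash
python3 -c "
from h import *
p=at_z('scene',(311.7,192.2),.048);print(p, p-np.array([.53,.848,0])*.009)
st()
im=cams.snapshot('scene');cv2.imwrite('pics/s9.png',cv2.resize(im[140:220,260:367],(800,600),interpolation=2))"
```

```text
[ 0.50916207 -0.18331568  0.048     ] [ 0.50439207 -0.19094768  0.048     ]
t 9.5 pos [ 507.5 -189.3   35.6] jaw -32.02 F [-0.69 -0.25 -0.41] M [-0.02   0.131 -0.001] op 30.6 q7 -0.02
```

View pics/s9.png

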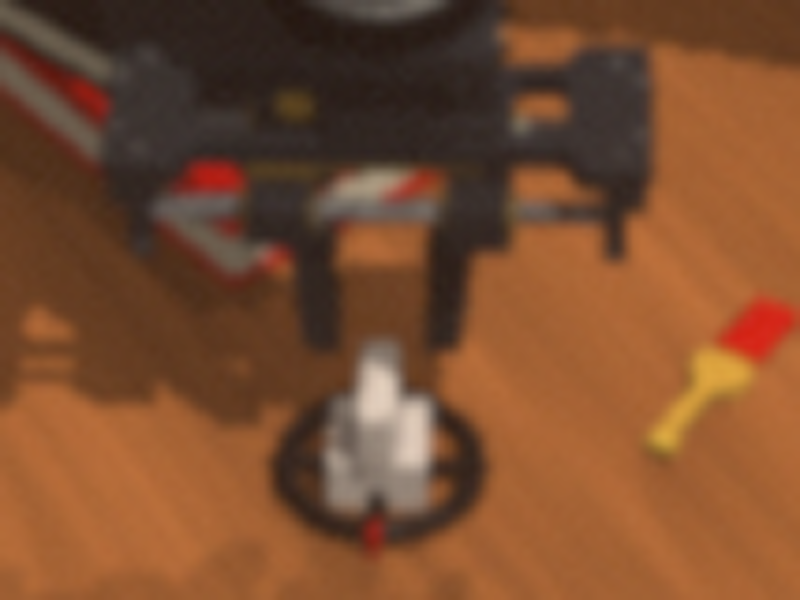

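Request:
drive_tool(
  series=[
    [[0,0,0,0,50],[0,0,-10,0,50],[0,0,-10,0,50],[0,0,-10,0,50],[0,0,-8,0,50],[0,0,0,0,50]],
  ],
)

```text
clock: 10.15
tool_pos: [0.5063, -0.1888, -0.004]
eef_rot: [0.875, 0.485, -0.001, -0.001]
contact_force: [-0.3, -0.7, 0.4]
opening: 0.565
```

Request:
drive_tool(
  series=[
    [[0,0,-2,0,50],[0,0,-2,0,50],[0,0,0,0,50]],
  ],
)

```text
clock: 10.45
tool_pos: [0.5074, -0.1892, -0.0063]
eef_rot: [0.875, 0.485, 0.0, 0.0]
contact_force: [-0.2, 0.2, -0.0]
opening: 0.565
```

```bash
python3 -c "
from h import *
st()
im=cams.snapshot('scene');cv2.imwrite('pics/s10.png',cv2.resize(im[160:220,270:350],(800,600),interpolation=2))"
```

```text
t 10.45 pos [ 507.4 -189.2   -6.3] jaw -32.03 F [-0.22  0.23 -0.  ] M [-0.098  0.104 -0.01 ] op 49.8 q7 -0.02
```

View pics/s10.png

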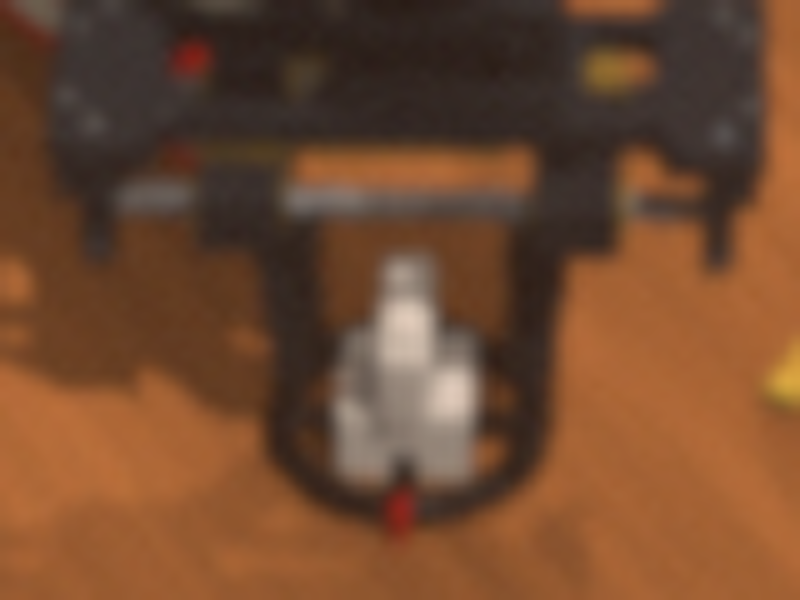

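Request:
drive_tool(
  series=[
    [[0,0,0,0,0],[0,0,0,0,0],[0,0,0,0,0],[0,0,0,0,0],[0,0,0,0,0],[0,0,0,0,0],[0,0,0,0,0]],
  ],
  force=30,
)

```text
clock: 11.2
tool_pos: [0.5078, -0.1894, -0.0063]
eef_rot: [0.875, 0.485, 0.0, 0.0]
contact_force: [1.0, 0.2, 0.7]
opening: 0.156
```

```bash
python3 -c "
from h import *
st()"
```

```text
t 11.2 pos [ 507.8 -189.4   -6.3] jaw -32.03 F [1.01 0.16 0.66] M [-0.196 -0.072 -0.04 ] op 13.8 q7 -0.02
```

Request:
drive_tool(
  series=[
    [[0,0,10,0,0],[0,0,20,0,0],[0,0,30,0.05,0],[0,0,40,0.05,0],[5,30,20,0.05,0],[8,40,5,0.05,0],[10,45,0,0.05,0],[10,45,0,0.047,0],[10,45,0,0,0],[10,35,0,0,0]],
  ],
)

```text
clock: 12.2
tool_pos: [0.5594, 0.0544, 0.1189]
eef_rot: [0.793, 0.61, -0.0, -0.001]
contact_force: [0.5, -1.0, -2.1]
opening: 0.157
```

```bash
python3 -c "
from h import *
st()
for n in('scene','top'): im=cams.snapshot(n);cv2.imwrite('pics/%s11.png'%n,im)"
```

```text
t 12.2 pos [559.4  54.4 118.9] jaw -14.86 F [ 0.51 -1.02 -2.1 ] M [-0.017 -0.005  0.021] op 13.9 q7 -0.23
```

View pics/scene11.png

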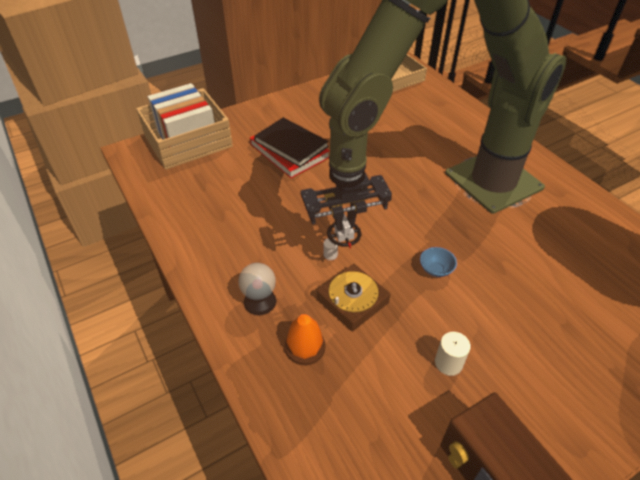

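View pics/top11.png

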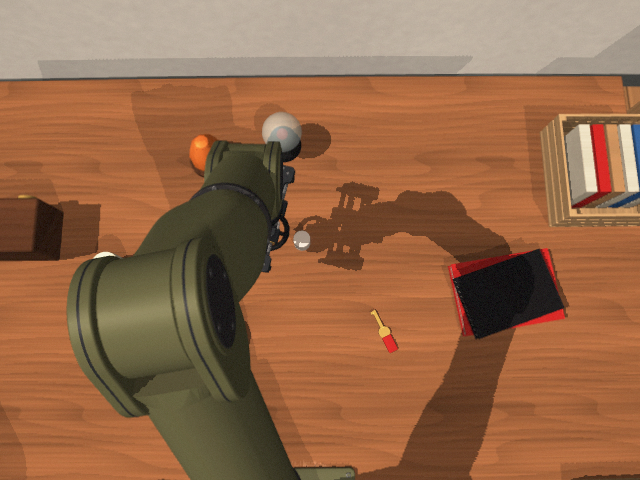

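Request:
drive_tool(
  series=[
    [[10,32,0,0,0],[10,32,-10,0,0],[7,22,-10,0,0],[4,11,-10,0,0],[0,0,-5,0,0],[0,0,0,0,0],[0,0,0,0,0]],
  ],
)

```text
clock: 13.0
tool_pos: [0.591, 0.145, 0.0838]
eef_rot: [0.794, 0.608, -0.001, 0.001]
contact_force: [0.4, 0.6, -2.5]
opening: 0.155
```

```bash
python3 -c "
from h import *
s=st()
im=cams.snapshot('scene');cv2.imwrite('pics/s12.png',cv2.resize(im[230:320,290:410],(800,600),interpolation=2))
x,y=s['tool_pos'][:2]; o=[290,230];k=800/120
for p in ([x,y,.092],[.5907,.151,.069],[x+.046*np.cos(np.radians(75)),y+.046*np.sin(np.radians(75)),.099]): print((proj('scene',p)-o)*k)
for n in('bore','grip','pointer','stem_top'):
  l=cams.mark_of('scene',n); print(n,[((np.array(q['at'])-o)*k,q['confidence']) for q in l[:2]])
"
```

```text
t 13.0 pos [591.  145.   83.8] jaw -15.17 F [ 0.45  0.57 -2.5 ] M [-0.106  0.072  0.032] op 13.7 q7 -0.35
[[420.81797775 303.94470385]]
[[428.0249573  357.02912297]]
[[465.51611508 396.91275034]]
bore [(array([420.        , 268.66666667]), 0.86)]
grip [(array([427.33333333, 218.66666667]), 0.84), (array([425.33333333, 364.        ]), 0.38)]
pointer [(array([462.66666667, 386.        ]), 0.84)]
stem_top [(array([-214.        ,  460.66666667]), 0.73)]
```

View pics/s12.png

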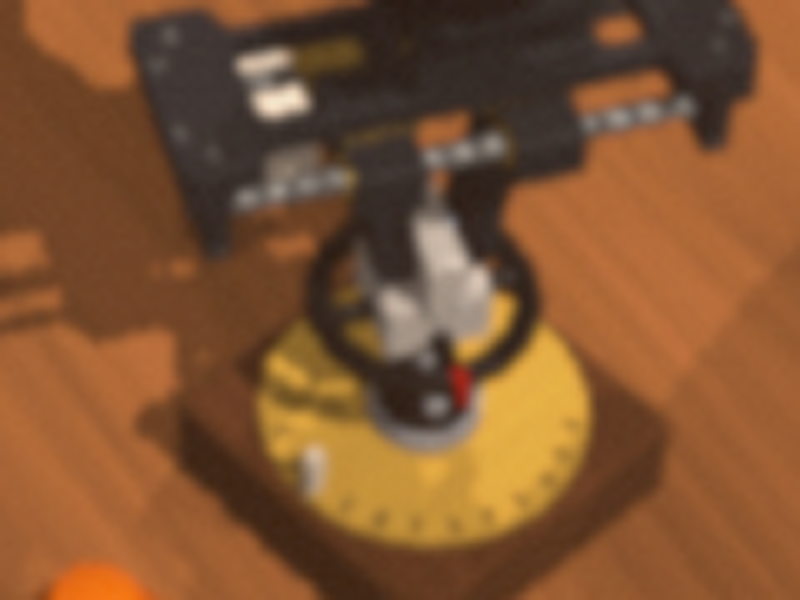

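Request:
drive_tool(
  series=[
    [[0,7,-6,0,0],[0,0,0,0,0],[0,0,0,0,0]],
  ],
)

```text
clock: 13.55
tool_pos: [0.591, 0.1554, 0.0772]
eef_rot: [0.793, 0.609, -0.0, -0.0]
contact_force: [-0.5, -0.3, -1.8]
opening: 0.154
```

```bash
python3 -c "
from h import *
s=st()
im=cams.snapshot('scene');cv2.imwrite('pics/scene13.png',im)
x,y,z=s['tool_pos'];u=z+.0063
# overlay model rim at under+5mm for hypothesized centre=TCP
k=8;o=np.array([325,255]);c=cv2.resize(im[255:325,325:400],(600,560),interpolation=2)
t=np.linspace(0,2*np.pi,80)
for (cx,cy,col) in ((x,y,(0,255,0)),):
  P=np.c_[cx+.041*np.cos(t),cy+.041*np.sin(t),np.full(80,u+.01)]
  q=((proj('scene',P)-o+.5)*k).astype(int);cv2.polylines(c,[q],True,col,1)
  P[:,2]=u;q=((proj('scene',P)-o+.5)*k).astype(int);cv2.polylines(c,[q],True,(255,0,255),1)
cv2.imwrite('pics/s13.png',c)
"
```

```text
t 13.55 pos [591.  155.4  77.2] jaw -14.95 F [-0.52 -0.26 -1.75] M [-0.104  0.044 -0.029] op 13.6 q7 -0.36
```

View pics/s13.png

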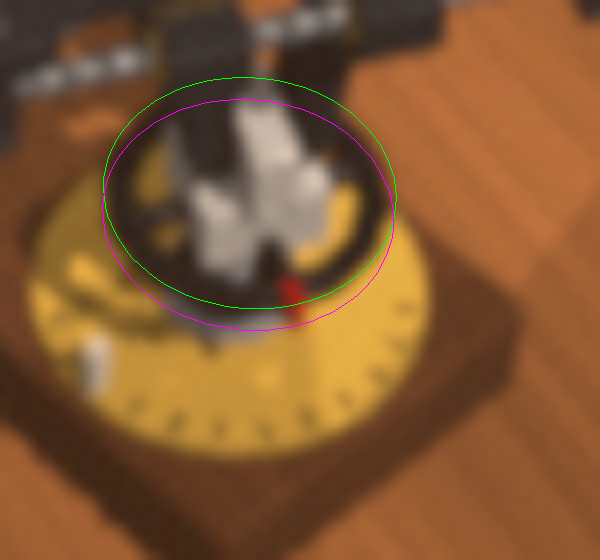

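Request:
drive_tool(
  series=[
    [[0,-3,-6,0,0],[0,0,-6,0,0],[0,0,0,0,0],[0,0,0,0,0]],
  ],
)

```text
clock: 14.0
tool_pos: [0.5911, 0.1517, 0.0653]
eef_rot: [0.793, 0.609, -0.0, -0.0]
contact_force: [-0.5, -0.5, -2.3]
opening: 0.154
```

```bash
python3 -c "
from h import *
s=st()"
```

```text
t 14.0 pos [591.1 151.7  65.3] jaw -15.02 F [-0.51 -0.47 -2.26] M [-0.065  0.075  0.032] op 13.6 q7 -0.35
```

Request:
drive_tool(
  series=[
    [[0,0,-1,0,0],[0,0,0,0,0],[0,0,-1,0,0],[0,0,0,0,0]],
  ],
)

```text
clock: 14.4
tool_pos: [0.5913, 0.1518, 0.0636]
eef_rot: [0.793, 0.609, 0.0, 0.0]
contact_force: [0.4, 0.1, -1.3]
opening: 0.158
```

Request:
drive_tool(
  series=[
    [[0,0,-1,0,0],[0,0,0,0,0]],
  ],
)

```text
clock: 14.6
tool_pos: [0.5912, 0.1518, 0.0625]
eef_rot: [0.793, 0.609, -0.0, -0.0]
contact_force: [-0.6, 0.8, -1.3]
opening: 0.155
```

Request:
drive_tool(
  series=[
    [[0,0,-1,0,0],[0,0,0,0,0]],
  ],
)

```text
clock: 14.8
tool_pos: [0.5912, 0.1518, 0.0615]
eef_rot: [0.793, 0.609, -0.0, -0.0]
contact_force: [-0.8, 0.3, -2.1]
opening: 0.155
```

Request:
drive_tool(
  series=[
    [[0,0,-1,0,0],[0,0,0,0,0]],
  ],
)

```text
clock: 15.0
tool_pos: [0.5912, 0.1518, 0.0605]
eef_rot: [0.793, 0.609, -0.0, -0.0]
contact_force: [0.1, -0.3, -1.6]
opening: 0.159
```

Request:
drive_tool(
  series=[
    [[0,0,-1,0,0],[0,0,0,0,0],[0,0,-1,0,0],[0,0,0,0,0]],
  ],
)

```text
clock: 15.4
tool_pos: [0.5913, 0.1518, 0.0585]
eef_rot: [0.793, 0.609, -0.0, -0.0]
contact_force: [-0.1, -0.6, -1.3]
opening: 0.157
```

Request:
drive_tool(
  series=[
    [[0,0,-1,0,0],[0,0,0,0,0],[0,0,-1,0,0],[0,0,0,0,0]],
  ],
)

```text
clock: 15.8
tool_pos: [0.5912, 0.1518, 0.0565]
eef_rot: [0.793, 0.609, -0.0, -0.0]
contact_force: [-0.2, 0.9, -1.8]
opening: 0.156
```

Request:
drive_tool(
  series=[
    [[0,0,-1,0,0],[0,0,0,0,0],[0,0,-1,0,0],[0,0,0,0,0]],
  ],
)

```text
clock: 16.2
tool_pos: [0.5912, 0.1518, 0.0545]
eef_rot: [0.793, 0.609, -0.0, 0.0]
contact_force: [0.4, -0.0, -1.7]
opening: 0.158
```

Request:
drive_tool(
  series=[
    [[0,0,-1,0,0],[0,0,0,0,0]],
  ],
)

```text
clock: 16.4
tool_pos: [0.5912, 0.1518, 0.0535]
eef_rot: [0.793, 0.609, -0.0, -0.0]
contact_force: [-0.7, 0.2, -2.2]
opening: 0.157
```

Request:
drive_tool(
  series=[
    [[0,0,-1,0,0],[0,0,0,0,0]],
  ],
)

```text
clock: 16.6
tool_pos: [0.5912, 0.1518, 0.0525]
eef_rot: [0.793, 0.609, -0.0, -0.0]
contact_force: [-1.1, 0.3, -1.6]
opening: 0.155
```

Request:
drive_tool(
  series=[
    [[0,0,-1,0,0],[0,0,0,0,0]],
  ],
)

```text
clock: 16.8
tool_pos: [0.5912, 0.1518, 0.0515]
eef_rot: [0.793, 0.609, -0.0, -0.0]
contact_force: [0.2, -0.0, -1.7]
opening: 0.157
```

```bash
python3 -c "
from h import *
s=st()"
```

```text
t 16.8 pos [591.2 151.8  51.5] jaw -15.01 F [ 0.22 -0.03 -1.65] M [-0.1    0.057  0.039] op 13.8 q7 -0.35
```

Request:
drive_tool(
  series=[
    [[0,0,-1,0,0],[0,0,0,0,0]],
  ],
)

```text
clock: 17.0
tool_pos: [0.5912, 0.1518, 0.0505]
eef_rot: [0.793, 0.609, -0.0, -0.0]
contact_force: [-0.3, -0.2, -2.2]
opening: 0.157
```

Request:
drive_tool(
  series=[
    [[0,0,-1,0,0],[0,0,0,0,0]],
  ],
)

```text
clock: 17.2
tool_pos: [0.5913, 0.1519, 0.0495]
eef_rot: [0.793, 0.609, 0.0, -0.0]
contact_force: [-0.0, -0.2, -2.2]
opening: 0.156
```

Request:
drive_tool(
  series=[
    [[0,0,-1,0,0],[0,0,0,0,0]],
  ],
)

```text
clock: 17.4
tool_pos: [0.5914, 0.1519, 0.0485]
eef_rot: [0.793, 0.609, 0.0, 0.0]
contact_force: [0.7, -0.4, -1.7]
opening: 0.158
```

Request:
drive_tool(
  series=[
    [[0,0,-1,0,0],[0,0,0,0,0]],
  ],
)

```text
clock: 17.6
tool_pos: [0.5914, 0.1519, 0.0477]
eef_rot: [0.793, 0.609, 0.0, 0.0]
contact_force: [0.5, -1.0, -1.0]
opening: 0.157
```

Request:
drive_tool(
  series=[
    [[0,0,-0.5,0,0],[0,0,0,0,0]],
  ],
)

```text
clock: 17.8
tool_pos: [0.5915, 0.1519, 0.0476]
eef_rot: [0.793, 0.609, 0.0, 0.0]
contact_force: [0.2, 0.4, 4.2]
opening: 0.157
```

Request:
drive_tool(
  series=[
    [[0,0,-0.5,0,0],[0,0,0,0,0]],
  ],
)

```text
clock: 18.0
tool_pos: [0.5915, 0.1519, 0.0469]
eef_rot: [0.793, 0.609, 0.0, 0.0]
contact_force: [-1.0, 0.9, 5.2]
opening: 0.156
```

Request:
drive_tool(
  series=[
    [[0,0,-0.5,0,0],[0,0,0,0,0]],
  ],
)

```text
clock: 18.2
tool_pos: [0.5915, 0.1519, 0.0462]
eef_rot: [0.793, 0.609, 0.0, 0.0]
contact_force: [-1.6, 0.4, 4.3]
opening: 0.158
```

Request:
drive_tool(
  series=[
    [[0,0,-0.5,0,0],[0,0,-0.5,0,0],[0,0,-0.5,0,0],[0,0,-0.5,0,0]],
  ],
)

```text
clock: 18.6
tool_pos: [0.5915, 0.1519, 0.0441]
eef_rot: [0.793, 0.609, 0.0, 0.0]
contact_force: [-0.3, 0.8, 3.8]
opening: 0.157
```

Request:
drive_tool(
  series=[
    [[0,0,-0.5,0,0],[0,0,-0.5,0,0],[0,0,-0.5,0,0]],
  ],
)

```text
clock: 18.9
tool_pos: [0.5915, 0.1519, 0.0426]
eef_rot: [0.793, 0.609, 0.0, 0.0]
contact_force: [-0.5, 1.3, 4.6]
opening: 0.157
```

Request:
drive_tool(
  series=[
    [[0,0,-0.5,0,0],[0,0,0,0,0]],
  ],
)

```text
clock: 19.1
tool_pos: [0.5915, 0.1519, 0.042]
eef_rot: [0.793, 0.609, 0.0, 0.0]
contact_force: [-0.3, -0.1, 3.6]
opening: 0.156
```

Request:
drive_tool(
  series=[
    [[0,0,-0.5,0,0],[0,0,0,0,0]],
  ],
)

```text
clock: 19.3
tool_pos: [0.5915, 0.1519, 0.0417]
eef_rot: [0.793, 0.609, 0.0, 0.0]
contact_force: [0.6, 0.1, 4.8]
opening: 0.155
```

Request:
drive_tool(
  series=[
    [[0,0,-0.5,0,0],[0,0,0,0,0]],
  ],
)

```text
clock: 19.5
tool_pos: [0.5915, 0.1519, 0.0417]
eef_rot: [0.793, 0.609, 0.0, 0.0]
contact_force: [-1.0, 1.2, 8.0]
opening: 0.159
```

Request:
drive_tool(
  series=[
    [[0,0,-0.4,0,0],[0,0,0,0,0]],
  ],
)

```text
clock: 19.7
tool_pos: [0.5915, 0.1519, 0.0417]
eef_rot: [0.793, 0.609, 0.0, 0.0]
contact_force: [-2.8, 1.2, 12.1]
opening: 0.154
```

```bash
python3 -c "
from h import *
s=st()
im=cams.snapshot('scene')
c=cv2.resize(im[255:325,325:400],(600,560),interpolation=2)
cv2.imwrite('pics/s14.png',c)"
```

```text
t 19.7 pos [591.5 151.9  41.7] jaw -15.01 F [-2.82  1.19 12.12] M [ 0.118  0.43  -0.021] op 13.6 q7 -0.35
```

View pics/s14.png

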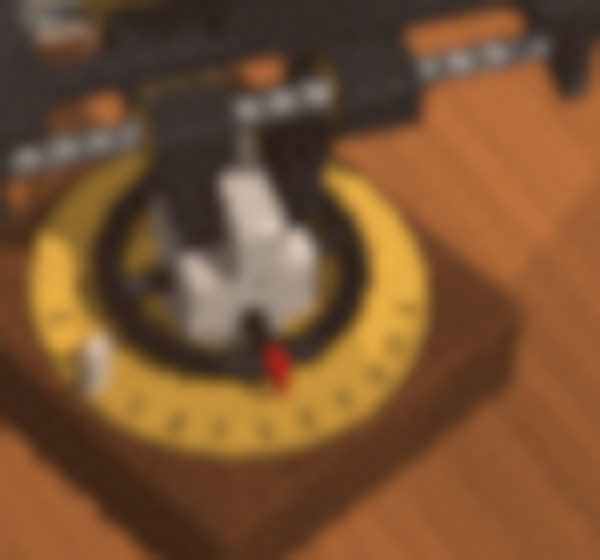

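Request:
drive_tool(
  series=[
    [[0,0,0.8,0,0],[0,0,0,-0.04,0],[0,0,0,-0.04,0],[0,0,0,-0.04,0],[0,0,0,-0.04,0]],
  ],
)

```text
clock: 20.25
tool_pos: [0.5917, 0.1518, 0.0417]
eef_rot: [0.84, 0.542, 0.0, 0.0]
contact_force: [-0.3, 0.8, 5.9]
opening: 0.155
```

```bash
python3 -c "
from h import *
s=st()"
```

```text
t 20.25 pos [591.7 151.8  41.7] jaw -24.35 F [-0.25  0.82  5.9 ] M [0.179 0.145 0.122] op 13.7 q7 -0.45
```

Request:
drive_tool(
  series=[
    [[0,0,0,-0.05,0],[0,0,0,-0.05,0],[0.1,-0.1,0,-0.05,0],[0,0,0,-0.05,0],[0.1,-0.1,0,-0.05,0],[0,0,0,-0.05,0]],
  ],
)

```text
clock: 20.85
tool_pos: [0.5915, 0.152, 0.0417]
eef_rot: [0.912, 0.41, 0.0, -0.0]
contact_force: [-0.7, 2.2, 5.4]
opening: 0.154
```

```bash
python3 -c "
from h import *
s=st()"
```

```text
t 20.85 pos [591.5 152.   41.7] jaw -41.54 F [-0.71  2.23  5.39] M [0.256 0.188 0.158] op 13.5 q7 -0.65
```

Request:
drive_tool(
  series=[
    [[0,0.1,0,-0.05,0],[0,0,0,-0.05,0],[0,0,0,-0.05,0],[0,0,0,-0.05,0],[0,0,0,-0.05,0],[0,0,0,-0.05,0]],
  ],
)

```text
clock: 21.45
tool_pos: [0.5918, 0.1522, 0.0417]
eef_rot: [0.963, 0.27, 0.0, -0.0]
contact_force: [-1.1, 2.2, 4.7]
opening: 0.156
```

```bash
python3 -c "
from h import *
s=st()"
```

```text
t 21.45 pos [591.8 152.2  41.7] jaw -58.72 F [-1.14  2.23  4.74] M [0.395 0.157 0.125] op 13.8 q7 -0.85
```

Request:
drive_tool(
  series=[
    [[0,0.1,0,-0.05,0],[0,0,0,-0.05,0],[0,0,0,-0.05,0],[0,0,0,-0.05,0],[0,0,0,-0.05,0],[0,0,0,-0.03,0],[0,0,0,0,0],[0,0,0,0,0]],
  ],
)

```text
clock: 22.25
tool_pos: [0.5922, 0.1522, 0.0417]
eef_rot: [0.991, 0.134, 0.001, -0.0]
contact_force: [0.9, 2.0, 4.7]
opening: 0.156
```

```bash
python3 -c "
from h import *
s=st()
im=cams.snapshot('scene')
c=cv2.resize(im[255:325,325:400],(600,560),interpolation=2)
cv2.imwrite('pics/s15.png',c)"
```

```text
t 22.25 pos [592.2 152.2  41.7] jaw -74.65 F [0.91 1.96 4.65] M [ 0.434 -0.123 -0.013] op 13.7 q7 -1.04
```

View pics/s15.png

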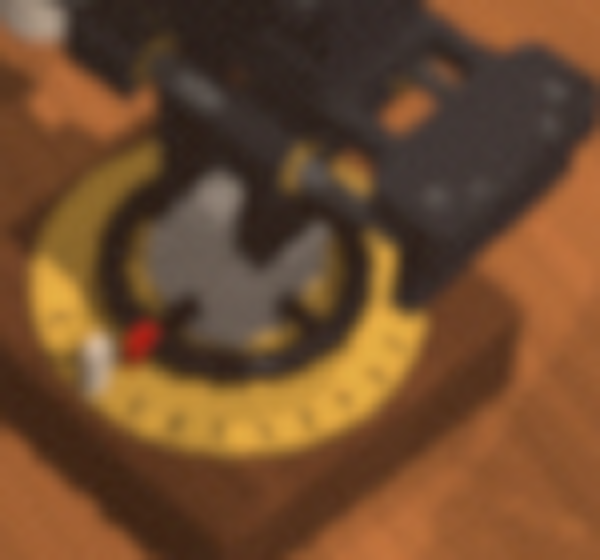

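Request:
drive_tool(
  series=[
    [[0,0,0,-0.04,0],[0,0,0,-0.03,0],[0,0,0,0,0],[0,0,0,0,0]],
  ],
)

```text
clock: 22.7
tool_pos: [0.5923, 0.1521, 0.0417]
eef_rot: [0.995, 0.098, 0.001, -0.0]
contact_force: [2.6, 1.1, 5.2]
opening: 0.159
```

```bash
cat > chk.py <<'E'
from h import *
import sys
n=sys.argv[1]
s=st()
for cam,C in(('scene',(.59145,.1498)),('top',(.5899,.1520))):
    im=cams.snapshot(cam);cv2.imwrite(f'pics/{cam}{n}.png',im)
    hsv=cv2.cvtColor(im,cv2.COLOR_BGR2HSV);h,sa,v=[hsv[...,i].astype(int) for i in range(3)]
    b=(325,265,385,320) if cam=='scene' else (205,190,255,245)
    m=((h<6)|(h>174))&(sa>170)&(v>90);sub=m[b[1]:b[3],b[0]:b[2]];ys,xs=np.nonzero(sub)
    if len(xs):
        p=at_z(cam,(xs.mean()+b[0],ys.mean()+b[1]),.048+.008);print(cam,len(xs),'pointer',p,'angle',np.degrees(np.arctan2(p[1]-C[1],p[0]-C[0])),'r',np.hypot(p[1]-C[1],p[0]-C[0]))
    for nm,z in(('pointer',.055),('mark',.055)):
        l=cams.mark_of(cam,nm)
        for q in l[:2]:
            p=at_z(cam,q['at'],z);print(cam,nm,q['confidence'],p,'angle',np.degrees(np.arctan2(p[1]-C[1],p[0]-C[0])),np.hypot(p[1]-C[1],p[0]-C[0]))
    c=im[255:325,325:400] if cam=='scene' else im[185:260,195:270]
    cv2.imwrite(f'pics/c{cam}{n}.png',cv2.resize(c,(600,560 if cam=='scene' else 600),interpolation=2))
E
python3 chk.py 16
```

```text
t 22.7 pos [592.3 152.1  41.7] jaw -78.7 F [2.55 1.13 5.22] M [ 0.475 -0.322  0.059] op 14.0 q7 -1.09
scene 14 pointer [0.62922034 0.15840789 0.056     ] angle 12.838472922281177 r 0.038738795473056725
scene pointer 0.86 [0.63899767 0.15656028 0.055     ] angle 8.09202309214541 0.04802584711873995
scene mark 0.95 [0.63619418 0.15207651 0.055     ] angle 2.9126027517504887 0.04480205807030939
```

View pics/cscene16.png

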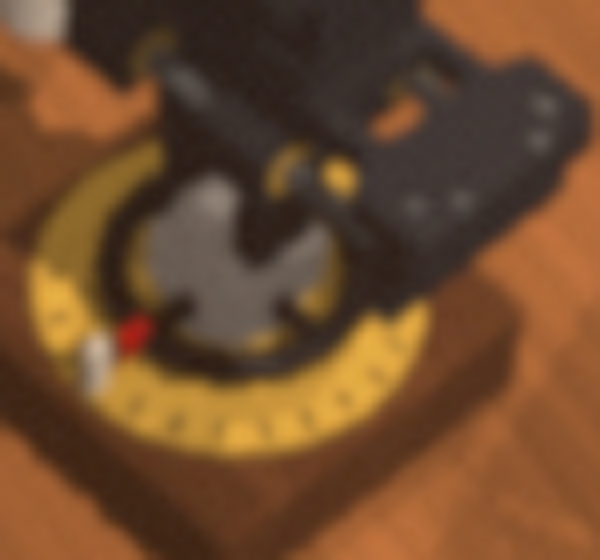

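Request:
drive_tool(
  series=[
    [[0.2,0.1,0.4,0,0],[0,0,0,0,0],[0,0,0,0,40],[0,0,0,0,40],[0,0,0,0,40],[0,0,0,0,40],[0,0,0,0,40],[0,0,5,0,40],[0,0,15,0,40],[0,0,25,0,40]],
  ],
)

```text
clock: 24.0
tool_pos: [0.5907, 0.1518, 0.0872]
eef_rot: [0.995, 0.099, -0.001, 0.0]
contact_force: [-0.4, 0.6, 0.1]
opening: 0.456
```

Request:
drive_tool(
  series=[
    [[0,0,30,0,40],[0,0,30,0,40],[-5,-40,20,0,40],[-15,-45,0,0,40],[-15,-45,0,0,40],[-15,-45,0,0,40],[-15,-45,0,0,40],[-10,-45,0,0,40],[0,-45,0,0,40],[0,0,0,0,40]],
  ],
)

```text
clock: 25.0
tool_pos: [0.5158, -0.1673, 0.1693]
eef_rot: [0.996, 0.093, 0.001, 0.004]
contact_force: [-0.2, 0.6, -0.3]
opening: 0.449
```

```bash
python3 chk.py 17
```

```text
t 25.0 pos [ 515.8 -167.3  169.3] jaw -79.29 F [-0.16  0.6  -0.34] M [ 0.013  0.139 -0.002] op 39.6 q7 -0.66
scene 13 pointer [0.62954887 0.1587642  0.056     ] angle 13.240175388816827 r 0.03913924849581285
scene pointer 0.79 [0.63326603 0.16189886 0.055     ] angle 16.137028914376945 0.0435311686497671
scene mark 0.83 [0.63466034 0.15816812 0.055     ] angle 10.960231523927702 0.04401316401857672
top 8 pointer [0.62996055 0.16208189 0.056     ] angle 14.12606747099597 r 0.04130970907146073
top pointer 0.91 [0.63653451 0.16950719 0.055     ] angle 20.576772083654856 0.049812442950217514
top mark 0.86 [0.63686927 0.15968911 0.055     ] angle 9.297142216115224 0.047594478363760524
top mark 0.49 [0.59729106 0.16187914 0.055     ] angle 53.19807444345477 0.012337957299837918
```

View pics/cscene17.png

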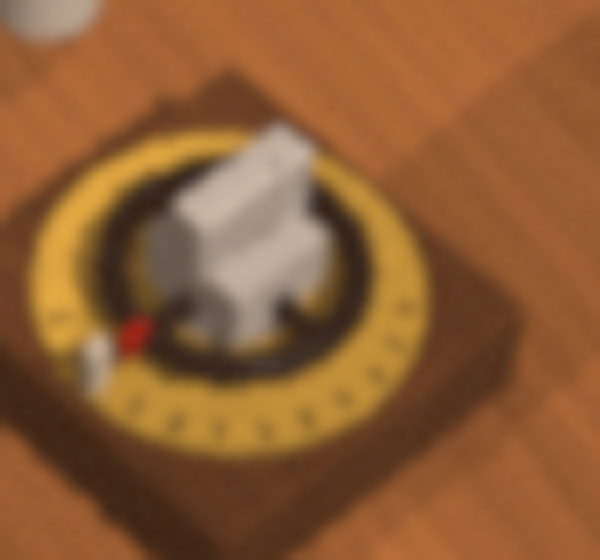

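```bash
ls pics | grep 17
```

```text
cscene17.png
ctop17.png
scene17.png
top17.png
```

View pics/ctop17.png

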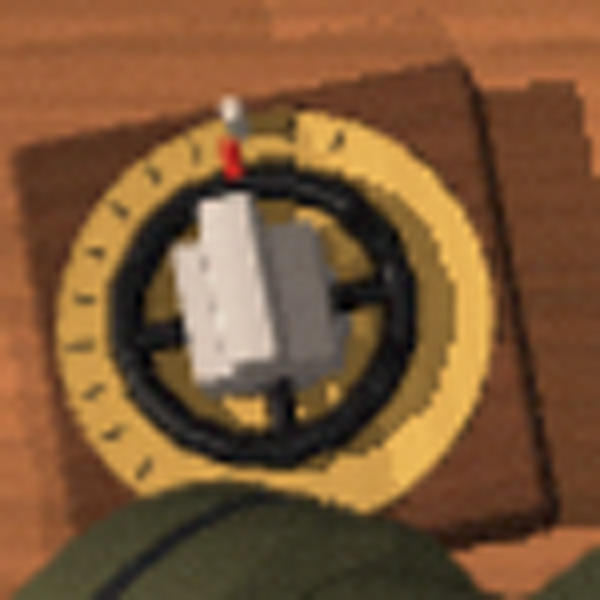

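Run:
```python
from h import *
# refine yaw of console: white post before (scene0/top0) and after at z .04-.062 ; red weighted centroid
from scipy.optimize import least_squares
for cam,C,b in(('scene',(.59145,.1498),(330,290,345,306)),('top',(.5899,.1520),(215,193,232,208))):
  for f in ('0','17'):
    im=cv2.imread(f'pics/{cam}{f}.png').astype(int)[b[1]:b[3],b[0]:b[2]]
    mn=im.min(2);w=np.clip(mn-105,0,None)*(im.max(2)-mn<60);ys,xs=np.mgrid[b[1]:b[3],b[0]:b[2]]
    if w.sum():
      px=((w*xs).sum()/w.sum(),(w*ys).sum()/w.sum())
      for z in(.051,.055,.062):
        p=at_z(cam,px,z);print(cam,f,np.round(px,1),z,p[:2].round(4),'ang',np.degrees(np.arctan2(p[1]-C[1],p[0]-C[0])).round(1),'r',np.hypot(p[0]-C[0],p[1]-C[1]).round(4))
  im=cv2.imread(f'pics/{cam}17.png').astype(int);bb=(325,285,355,310) if cam=='scene' else (210,195,245,220)
  s=im[bb[1]:bb[3],bb[0]:bb[2]];w=np.clip(s[...,2]-2.2*s[...,1]-10,0,None);ys,xs=np.mgrid[bb[1]:bb[3],bb[0]:bb[2]]
  px=((w*xs).sum()/w.sum(),(w*ys).sum()/w.sum());p=at_z(cam,px,.056);print('red',cam,px,p,np.degrees(np.arctan2(p[1]-C[1],p[0]-C[0])))
  for a in(8,12,16):
    t=np.radians(a);print(a,'pointer mid proj',proj(cam,[C[0]+.042*np.cos(t),C[1]+.042*np.sin(t),.056]))
```

```text
scene 0 [336.7 299.6] 0.051 [0.6415 0.1577] ang 8.9 r 0.0507
scene 0 [336.7 299.6] 0.055 [0.6431 0.1601] ang 11.2 r 0.0527
scene 0 [336.7 299.6] 0.062 [0.6459 0.1642] ang 14.9 r 0.0564
scene 17 [336.8 299.2] 0.051 [0.6407 0.157 ] ang 8.4 r 0.0498
scene 17 [336.8 299.2] 0.055 [0.6423 0.1594] ang 10.7 r 0.0518
scene 17 [336.8 299.2] 0.062 [0.6451 0.1636] ang 14.4 r 0.0554
red scene (np.float64(341.3488057683642), np.float64(296.4010815682741)) [0.62979308 0.15867244 0.056     ] 13.028708480748527
8 pointer mid proj [[339.42427279 296.0620603 ]]
12 pointer mid proj [[340.29328788 296.86080167]]
16 pointer mid proj [[341.22926023 297.61149408]]
top 0 [223.3 198.5] 0.051 [0.6443 0.1637] ang 12.2 r 0.0556
top 0 [223.3 198.5] 0.055 [0.6432 0.1631] ang 11.7 r 0.0544
top 0 [223.3 198.5] 0.062 [0.6413 0.1619] ang 10.9 r 0.0523
top 17 [223.3 198.5] 0.051 [0.6443 0.1636] ang 12.1 r 0.0556
top 17 [223.3 198.5] 0.055 [0.6432 0.163 ] ang 11.6 r 0.0544
top 17 [223.3 198.5] 0.062 [0.6413 0.1618] ang 10.8 r 0.0523
red top (np.float64(223.57901596611273), np.float64(204.77777777777774)) [0.62936203 0.16190272 0.056     ] 14.087091131989173
8 pointer mid proj [[225.54783473 203.76856844]]
12 pointer mid proj [[224.15851473 204.01847574]]
16 pointer mid proj [[222.78711944 204.36137396]]
```

```bash
python3 -c "
from h import *
st();print(r.finish_job())"
```

```text
t 25.3 pos [ 517.1 -156.   167. ] jaw -78.43 F [-0.05  0.    0.05] M [-0.     0.138  0.004] op 39.9 q7 -0.66
the job is handed in; nothing more can be done
None
```

The wheel is back on its keyed stem, pressed fully home, and turned clockwise to the white mark. I released it, moved the arm clear and handed the job in at 25.3 s. It reported no verdict.

- **Fit:** I lined the keyway up with the key as seen in the pictures, and it went on the first time without searching. The collar gave at about 6–7 N and slid 6 mm to the hard stop. I stopped pressing at about 12 N, and turning stayed below about 6 N at the wrist.
- **Final check:** After release both cameras showed the wheel on the stem, apparently level. The pointer tip is about 1.5–2 mm anticlockwise of the mark's middle, within the 4 mm allowed, so I left it. The gripper's own angle had suggested it was almost exactly on the mark.
- **Unreliable results:** The networks' point finds for the pointer and mark scattered by several degrees, and their wheel and candle outlines were partly wrong. I used direct colour and shape measurements instead.
- **Height reading off:** The reported tool height was about 35 mm too low compared with the pictures. My first gripper closing therefore met only air above the grip bar. I found the offset by touching the bar's top with closed fingers. That briefly pressed the wheel with about 23 N while it lay on the dresser, away from the dimmer.
- **Other items:** The arm kept clear of them and none looked moved in the pictures I viewed, but I did not measure their positions at the end.

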